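# Load and lock the sample carrier

### The job

Load the measuring set: stand every round pointer holder upright, centred on the carrier pad of its own colour and turned so that its pointer lies over that pad's coloured line, and slide both flat paddles blade first into the slots of the grey rack (either paddle in either slot) until the handle meets the block. Only when everything is in place, swing the carrier's orange lever right over to its other stop, away from its starting side, and leave the loupe and the sample cup where they are.

Things in the scene. Friction and masses are not known exactly. Their poses are not given: they have to be found in the camera images.
- carrier: fixed dark steel plate, 100 x 330 x 4 mm thick, the sample carrier. Origin: centre of its underside, on the worktop; x across the plate, roughly away from the robot, y along its length. Along it at x = 0: red, yellow and blue pad at y = 115, 35, -45 mm, the locking lever at y = -138 mm. Plate top 4 mm above the worktop
- pad_red (a point): centre of the red pad, on the plate's top: a white disc with a red rim, 46 mm across, only printed (flat); at carrier x = 0, y = 115 mm
- line_red (a point): the point of the printed red index line (26 mm long, 3 mm wide, radial) 36 mm from the centre of the red pad; seen from the pad centre the line runs straight along the carrier's +x. The pointer tip of the red holder belongs above it
- pad_yellow (a point): centre of the yellow pad, on the plate's top: a white disc with a yellow rim, 46 mm across, only printed (flat); at carrier x = 0, y = 35 mm
- line_yellow (a point): the point of the printed yellow index line (26 mm long, 3 mm wide, radial) 36 mm from the centre of the yellow pad; seen from the pad centre the line runs 51.6 deg (0.9 rad) to the left, from +x towards +y. The pointer tip of the yellow holder belongs above it
- pad_blue (a point): centre of the blue pad, on the plate's top: a white disc with a blue rim, 46 mm across, only printed (flat); at carrier x = 0, y = -45 mm
- line_blue (a point): the point of the printed blue index line (26 mm long, 3 mm wide, radial) 36 mm from the centre of the blue pad; seen from the pad centre the line runs 40.1 deg (0.7 rad) to the right, from +x towards -y. The pointer tip of the blue holder belongs above it
- holder_red: loose round sample holder standing upright, 150 g, 40 mm high: steel foot 40 mm in diameter, 12 high; above it (z = 16 to 40) a round red head 30 mm in diameter, to grip; a red pointer sticks out of the foot along +x to 36 mm from the axis, 7 mm wide, below z = 8 mm. Origin: centre of the underside. Two or three of the holders are there, so it may be absent
- tip_red (a point): point of the pointer of the red holder, 36 mm from its axis along its +x, 4 mm above its underside
- holder_yellow: loose round sample holder standing upright, 150 g, 40 mm high: steel foot 40 mm in diameter, 12 high; above it (z = 16 to 40) a round yellow head 30 mm in diameter, to grip; a yellow pointer sticks out of the foot along +x to 36 mm from the axis, 7 mm wide, below z = 8 mm. Origin: centre of the underside. Two or three of the holders are there, so it may be absent
- tip_yellow (a point): point of the pointer of the yellow holder, 36 mm from its axis along its +x, 4 mm above its underside
- holder_blue: loose round sample holder standing upright, 150 g, 40 mm high: steel foot 40 mm in diameter, 12 high; above it (z = 16 to 40) a round blue head 30 mm in diameter, to grip; a blue pointer sticks out of the foot along +x to 36 mm from the axis, 7 mm wide, below z = 8 mm. Origin: centre of the underside. Two or three of the holders are there, so it may be absent
- tip_blue (a point): point of the pointer of the blue holder, 36 mm from its axis along its +x, 4 mm above its underside
- paddle_a: loose flat paddle, 90 g, lying flat: green handle 70 (x) x 22 (y) x 22 (z) mm; ahead of it (+x) a flat steel blade 40 mm long, 26 wide, 5 thick, its underside 8.5 mm above the handle's. Origin: centre of the handle's underside (handle x = -35 to 35, blade x = 35 to 75 mm). Centre of mass 7 mm ahead of the origin. Both paddles are alike
- paddle_a_tip (a point): middle of the front edge of that paddle's blade, 75 mm ahead of the paddle's origin, 11 mm above its underside
- paddle_b: loose flat paddle, 90 g, lying flat: green handle 70 (x) x 22 (y) x 22 (z) mm; ahead of it (+x) a flat steel blade 40 mm long, 26 wide, 5 thick, its underside 8.5 mm above the handle's. Origin: centre of the handle's underside (handle x = -35 to 35, blade x = 35 to 75 mm). Centre of mass 7 mm ahead of the origin. Both paddles are alike
- paddle_b_tip (a point): middle of the front edge of that paddle's blade, 75 mm ahead of the paddle's origin, 11 mm above its underside
- rack: fixed grey rack. Origin: on the worktop under the middle of its block's front face; paddles slide in along +x. Block x = 0 to 40 mm, 124 wide, 38 high; two level slots along x right through it, centred at y = -30 and +30, 34 wide, 7 to 25 mm above the worktop. In front (x = -58 to 0) a deck, 6 mm high, carries the handles; home: paddle origin at x = -35. A 100 mm high instrument stands behind it
- lever (a joint): carrier's locking lever, rad: near 0 it leans to the carrier's -x, 0.5 is upright, 1.0 (its stop) leans to +x: locked. It stays where it is left; about 1 N at the knob moves it. Pivot axis along the carrier's y, at carrier x = 0, y = -138 mm, 26 mm above the worktop, in a grey base 70 x 50 x 25 mm
- lever_tip (a point): centre of the lever's orange ball knob, 26 mm in diameter, 70 mm from the pivot
- loupe: bystander, loose: black barrel-shaped loupe, 38 mm across, 30 mm high; origin: centre of its underside
- sample_cup: bystander, loose: small white sample cup, 37 mm across, 26 mm high; origin: centre of its underside
Things that resemble listed ones, but are neither listed nor needed, are in the scene too. What is shaped like the holder_yellow but brown is not meant.

How it is judged:
On the way, in this order (a step that is already met when the one before it is completed fails the run):
1. every holder present is on its pad with the pointer on the line, and both paddles are home in the rack (horizontal distance between holder_red and pad_red below 0.006 m and horizontal distance between tip_red and line_red below 0.007 m and angle between each of holder_red, holder_yellow, holder_blue, paddle_a, paddle_b's own z axis and vertical below 0.1 rad and height (world z) of each of holder_red, holder_yellow, holder_blue below 0.009 m and horizontal distance between holder_yellow and pad_yellow below 0.006 m and horizontal distance between tip_yellow and line_yellow below 0.007 m and horizontal distance between holder_blue and pad_blue below 0.006 m and horizontal distance between tip_blue and line_blue below 0.007 m and x of each of paddle_a_tip, paddle_b_tip in the frame of rack above 0.033 m and height (world z) of each of paddle_a, paddle_b below 0.011 m and ((y of paddle_a_tip in the frame of rack between -0.038 and -0.022 m and y of paddle_a in the frame of rack between -0.038 and -0.022 m) or (y of paddle_a_tip in the frame of rack between 0.022 and 0.038 m and y of paddle_a in the frame of rack between 0.022 and 0.038 m)) and ((y of paddle_b_tip in the frame of rack between -0.038 and -0.022 m and y of paddle_b in the frame of rack between -0.038 and -0.022 m) or (y of paddle_b_tip in the frame of rack between 0.022 and 0.038 m and y of paddle_b in the frame of rack between 0.022 and 0.038 m))), for 0.2 s.
2. the lever is swung over to its far stop (value of joint lever above 0.85 rad), for 0.2 s.
At the end, for the whole second after the job is handed in: Holders upright, within 6 mm of their pad's centre, pointer tip within 7 mm of the line's point 36 mm out; paddles level on the deck, within 8 mm of a slot's middle line, tip 33 mm or more past the block's face (home: 40); lever beyond 0.85 rad; all at rest (all of step 1 and linear speed of each of holder_red, holder_yellow, holder_blue, paddle_a, paddle_b below 0.02 m/s and value of joint lever above 0.85 rad); the robot touches nothing.
It fails at once if a bystander (loupe, sample cup) is moved by more than 25 mm (distance of any of loupe, sample_cup from where it was at the start of the episode above 0.025 m).
Of holder_red, holder_yellow, holder_blue only 2 to 3 are there at a start; the rules pass over those that are not, and their reading is None.
At some moment in a run one of holder_red, holder_yellow, holder_blue may be knocked a few centimetres aside while the robot is not near it.
It also fails if it takes over 210 s, if anything falls off the work surface, if the arm or the gripper's body presses on something with over 40 N, if the wrist force passes 120 N, or if a joint passes its speed limit or range.

### The arm

A 7-joint arm with a two-finger parallel gripper is mounted at the origin on a cart in front of the work surface, level with it; the furniture and walls round the work are solid. World frame = base frame: x ahead of the robot, y to its left, z up, the work surface at z = 0. Lengths are in m, angles in rad, forces in N, time in s.
With the tool pointing down it reaches from about 0.4 to 0.85 m from the base axis. Payload 4.5 kg.
Tool frame: the origin (TCP) lies at the very end of the fingers, on their centre line; the grasp point (between the pads) lies robot.grasp_offset behind it (robot.grasp_offset is the distance from the TCP to the grasp point, in m); z points along the fingers, y is the direction in which the jaws open and shut (so a half turn about z gives the same grasp; the last joint's range is limited). The gripper opens to 85 mm and grips with 20 to 120 N. Pads are 22 mm wide; open, the fingers measure 114 mm over their backs; the gripper's body (76 mm by 85 mm) begins 54 mm behind the grasp point. The pads swing forward as they close: fully open they stand 13 mm farther back than shut.
Start: joints at [1.25, 0.689, -0.195, 1.565, 0.157, 0.902, -0.215], TCP at [0.217, -0.586, 0.231] pointing down, gripper open.
Joint ranges: [-3.01, 3.01], [-0.46, 2.08], [-1.47, 1.51], [0.13, 2.56], [-1, 4.14], [0.04, 2.09], [-2.66, 2.66]. Speed limits (rad/s): [2.57, 2.57, 3.14, 3.14, 3.14, 3.14, 3.14].

### API

Orientations are given as a unit quaternion [x, y, z, w].
In Python, from cell import robot gives the robot as it stands.
- The arm moves only by the tool move_arm, never from a script. Its argument "commands" is a list of rows, each a list of 6 numbers: the shift along the tool's x, y, z in mm, then the turn, a rotation vector about the tool's x, y, z in rad. In form: [[x, y, z, rx, ry, rz], ...]. A call has 1 to 20 rows; each row is the pose to reach, as a shift and turn from the pose commanded when the call began, along the tool's axes at that moment; what a row does not reach only later rows make up. A row lasts 1/10 s, in which the tool goes at most 50 mm and 8.59 degrees, less where a joint would pass 70% of its speed; a pose out of reach is approached as far as the arm can. A call with a gripper value outside its range is refused whole. "hand" is the gripper's target within -1 to 1 (shut at 1, half-way at 0, fully open at -1), set as the call begins (left out, the last holds). The fingers move at their own pace and stop on an object; "force" is the grip in N (left out, the last holds). Time passes only in rows, so rows that repeat a pose let the fingers close. It gives the time, the measured TCP pose, the force and the opening at its end, in the units of the state.
- robot.get_obs(): the state, without advancing time (a new reading comes with each control period).
- robot.camera(name): name is "scene" or "top" or "wrist"; returns the picture (400x640x3 uint8, red, green, blue); there is no depth.
- robot.calibration(name): a dict with "fx", "fy", "cx", "cy" (pixels), "k1" (the pictures are not rectified: a ray, as slopes to the right and down, at radius r is drawn at 1 + k1 r^2 times it, then the intrinsics apply), "rvec" (rotation vector, rad) and "tvec" (3), from world to camera coordinates, as OpenCV has them; the wrist camera has in their place "T_tool_cam" (4x4, takes a point from camera to tool coordinates, whose origin is the TCP and whose axes are the flange's). Camera axes: x right, y down, z forward; pixel columns grow to the right and rows downward; lengths in m; the calibration is good to about 2 mm. A picture is of the moment at which its call begins: read the wrist's pose just before it. calibration takes no time and is no camera call.
- robot.sign_off(): hands the job in, once; it reports no verdict.
The state is a dict: "clock": time; "qpos": joint angles; "qvel": joint speeds; "effort": joint torques, N m; "tcp_pos": TCP position; "tool_rot": TCP orientation; "force": force on the tool from outside, world axes, zero at the start; "ft_torque": the same for the moment, N m; "width": finger opening in m.
Only numpy, scipy, OpenCV 4.12 (cv2) and the standard library are available. Lean on these libraries where they do the work, as an engineer would, in place of code of your own. Each camera call takes 0.05 s, during which the arm holds its last target. There are 200 camera calls.

## Working session

There is one attempt and no reset: what is moved stays moved. The work goes in short steps, Python scripts to look and compute and a tool call to move; the robot and the scene stay as the last step left them, time stands still between calls to the robot, and variables do not carry over. Pictures are saved under pics/ and viewed, about 12 in all and at most 16, crops included, and the job is handed in when it is done.

Besides the shell and the picture viewer there is one more tool, called after "Emit:" as name(argument=value, ...) on one line, values as JSON. move_arm: Moves the arm, as the interface text tells. Its arguments: {"type":"object","properties":{"commands":{"type":"array","items":{"type":"array","items":{"type":"number"}}},"hand":{"type":"number"},"force":{"type":"number"}},"required":["commands"]}

```bash
mkdir -p pics; cat > h.py <<'E'
import numpy as np, cv2
from scipy.spatial.transform import Rotation as R
from cell import robot
def cam(name):
    o=robot.get_obs(); im=robot.camera(name); c=robot.calibration(name)
    if 'rvec' in c:
        Rm=R.from_rotvec(np.ravel(c['rvec'])).as_matrix(); t=np.ravel(c['tvec'])
        Rw=Rm.T; p=-Rm.T@t
    else:
        T=np.eye(4);T[:3,:3]=R.from_quat(o['tool_rot']).as_matrix();T[:3,3]=o['tcp_pos']
        T=T@np.array(c['T_tool_cam']);Rw=T[:3,:3];p=T[:3,3]
    return im,(c,Rw,p)
def px2w(m,u,v,z):
    c,Rw,p=m; x=(u-c['cx'])/c['fx'];y=(v-c['cy'])/c['fy']; a,b=x,y
    for _ in range(20):
        s=1+c['k1']*(a*a+b*b); a,b=x/s,y/s
    d=Rw@np.array([a,b,1.]); return p+d*(z-p[2])/d[2]
def w2px(m,P):
    c,Rw,p=m; q=Rw.T@(np.asarray(P)-p);a,b=q[0]/q[2],q[1]/q[2];s=1+c['k1']*(a*a+b*b)
    return np.array([c['cx']+c['fx']*a*s,c['cy']+c['fy']*b*s])
def save(n,im): cv2.imwrite(f'pics/{n}.png',im[:,:,::-1])
def st():
    o=robot.get_obs();print(round(o['clock'],2),np.round(o['tcp_pos'],4),'rotvec',np.round(R.from_quat(o['tool_rot']).as_matrix()[:2,:2],3).tolist(),'w',round(o['width'],4),'F',np.round(o['force'],1));return o
E
python3 - <<'E'
from h import *
import pickle
st(); print(robot.grasp_offset)
for n in('top','scene'):
    im,m=cam(n); save(n+'0',im); print(n,m[2],m[0]['fx'],m[0]['k1'], m[1][:,2]); pickle.dump((im,m),open(n+'0.pkl','wb'))
print(robot.calibration('wrist'))
E
```

```text
0.0 [ 0.2169 -0.5855  0.2305] rotvec [[0.938, 0.347], [0.347, -0.938]] w 0.0852 F [ 0.6 -0.2 -0.4]
0.0187
top [ 3.94247384e-01 -6.25109992e-05  1.41005055e+00] 474.4736441114284 0.028550477494427642 [ 0.1044211   0.00951875 -0.99448762]
scene [-0.11464243  0.66158588  1.08941385] 418.9957058577951 0.020786663376246274 [ 0.4856153  -0.46605222 -0.73957631]
{'fx': 316.03330207943213, 'fy': 316.03330207943213, 'cx': 319.27333275423194, 'cy': 197.19312871189504, 'k1': -0.004363913328490232, 'T_tool_cam': array([[-2.24970948e-05, -9.59494205e-01, -2.81728363e-01,
         7.16613904e-02],
       [ 9.99999853e-01,  1.30884998e-04, -5.25614414e-04,
        -8.21435841e-05],
       [ 5.41198000e-04, -2.81728333e-01,  9.59494061e-01,
        -1.42635592e-01],
       [ 0.00000000e+00,  0.00000000e+00,  0.00000000e+00,
         1.00000000e+00]])}
```

View pics/top0.png

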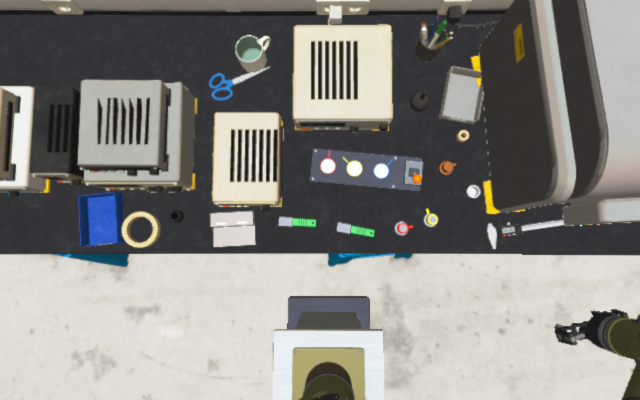

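View pics/scene0.png

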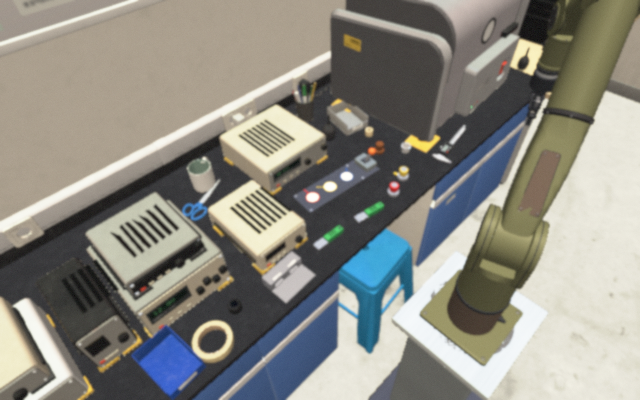

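```bash
python3 - <<'E'
from h import *
import pickle
im,m=pickle.load(open('top0.pkl','rb'))
a=cv2.resize(im[140:250,200:330],None,fx=6,fy=6,interpolation=cv2.INTER_CUBIC)
b=cv2.resize(im[140:240,300:430],None,fx=6,fy=6,interpolation=cv2.INTER_CUBIC)
b=cv2.resize(im[140:240,305:495],None,fx=4.2,fy=4.2,interpolation=cv2.INTER_CUBIC)
save('c1',a);save('c2',b)
E
```

```text
(no output)
```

View pics/c1.png

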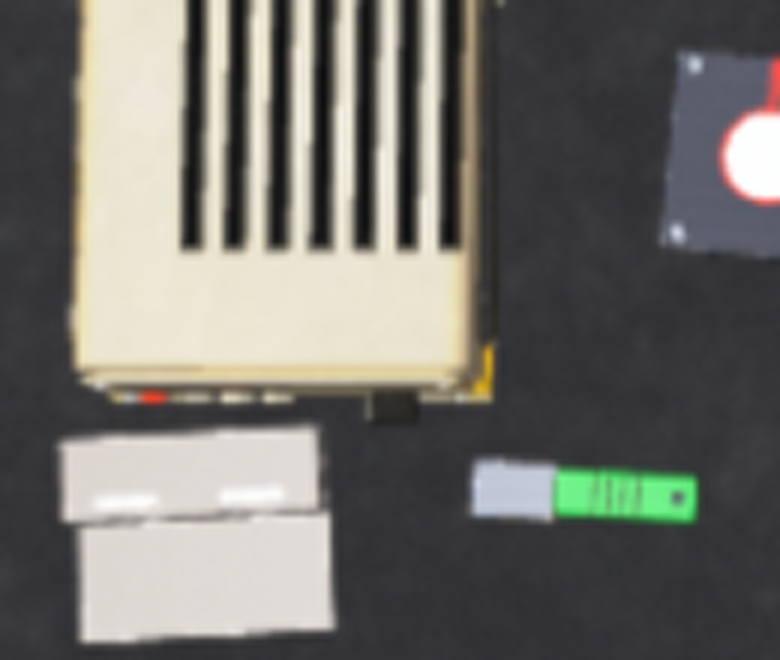

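View pics/c2.png

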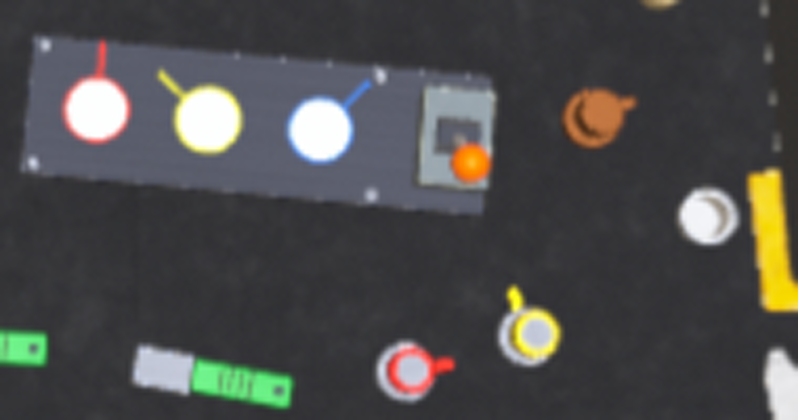

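```bash
python3 - <<'E'
from h import *
import pickle
im,m=pickle.load(open('top0.pkl','rb'))
def P1(u,v,z): return px2w(m,200+(u+.5)/6-.5,140+(v+.5)/6-.5,z)
def P2(u,v,z): return px2w(m,305+(u+.5)/4.2-.5,140+(v+.5)/4.2-.5,z)
def pr(n,p): print(n,np.round(np.array(p)*1000,1)[:2])
def ang(d): return round(float(np.arctan2(d[1],d[0])),3)
pads=np.array([P2(97,110,.004),P2(208,119,.004),P2(320,129,.004)])
cor=np.array([P2(*c,.004) for c in[(35,37),(493,75),(483,214),(22,171)]])
pr('plate centre',cor.mean(0)); 
for i,n in enumerate(['R','Y','B']): pr('pad'+n,pads[i])
d=pads[0]-pads[2]; print('carrier yaw(pads)',ang(d)-np.pi/2, 'edges',ang(cor[0]-cor[1])-np.pi/2,ang(cor[3]-cor[2])-np.pi/2, np.linalg.norm(d),np.linalg.norm(cor[0]-cor[1]))
pr('knob',P2(471,161,.087))
for n,h,f,t in[('red',(411,370),(405,372),(453,365)),('yel',(537,333),(527,335),(513,288))]:
    a=P2(*h,.04);b=P2(*f,.012);c=P2(*t,.006);pr(n+' head',a);pr('foot',b);print(ang(c-a),ang(c-b),np.linalg.norm((c-a)[:2]))
pr('cup',P2(708,215,.026));pr('brown',P2(593,118,.02))
for n,P,H,T in[('A',P1,[(555,469),(697,478),(696,521),(553,521)],[(473,461),(471,516)]),('B',P2,[(195,360),(291,376),(288,406),(190,390)],[(138,346),(133,385)])]:
    hh=np.mean([P(*c,.022) for c in H],0);t=np.mean([P(*c,.0135) for c in T],0)
    pr('pad'+n,hh);pr('tip',t);print(ang(t-hh),np.linalg.norm((t-hh)[:2]))
bk=[P1(*c,.038) for c in[(60,440),(318,427),(320,512),(62,522)]];dk=[P1(*c,.006) for c in[(82,642),(335,628)]]
for b in bk+dk: pr('rack',b)
print('yaw',ang(bk[0]-bk[1])-np.pi/2,ang(dk[0]-dk[1])-np.pi/2)
for q in [(75,365),(470,365)]: pr('instr front top',P1(*q,.1))
E
```

```text
plate centre [ 620.6 -113.8]
padR [630.6   0.7]
padY [624.2 -78.5]
padB [ 617.  -158.2]
carrier yaw(pads) -0.08579632679489646 edges -0.08479632679489657 -0.09279632679489658 0.15941938330476357 0.3279783896780499
knob [ 582.2 -249.3]
red head [ 444.4 -214.5]
foot [ 444.  -214.7]
-1.433 -1.422 0.03508268524672997
yel head [ 469.9 -300.9]
foot [ 470.1 -300.1]
0.252 0.229 0.034624748187195166
cup [ 553. -424.]
brown [ 622.2 -347.8]
padA [459.9  70.5]
tip [464.5 146.1]
1.51 0.07581884073827982
padB [435.8 -99.5]
tip [448.2 -26.5]
1.404 0.07404071679926187
rack [486.5 342.9]
rack [492.9 218.4]
rack [451.8 216.7]
rack [446.9 340.8]
rack [389.4 337.3]
rack [396.3 213.3]
yaw 0.05120367320510355 0.056203673205103444
instr front top [517.  321.4]
instr front top [517.2 138.7]
```

Chosen: red holder top(402,228) and yellow holder top(431,220); brown look-alike at (446,168) is to be ignored, and there is no blue holder. Paddles are at (297,222) and (356,230), the rack at (233,228) with its deck towards the robot, and the lever leans towards the robot. I'll go above the red holder.

Emit:
move_arm(commands=[[342,-269,81,0,0,0],[342,-269,81,0,0,0],[342,-269,81,0,0,0],[342,-269,81,0,0,0],[342,-269,81,0,0,0],[342,-269,81,0,0,0],[342,-269,81,0,0,0],[342,-269,81,0,0,0],[342,-269,81,0,0,0],[342,-269,81,0,0,0],[342,-269,81,0,0,0],[342,-269,81,0,0,0],[342,-269,81,0,0,0],[342,-269,81,0,0,0]], hand=-1, force=40)

```text
clock: 1.5
tcp_pos: [0.4437, -0.2165, 0.1505]
tool_rot: [0.985, 0.175, -0.0, 0.0]
force: [-0.4, 0.0, -0.7]
width: 0.0852
```

```bash
cat >> h.py <<'E'
def delta(x,y,z,yaw):
    "mm, mm, mm, rad (world yaw of tool x) -> row from the present pose"
    o=robot.get_obs();R0=R.from_quat(o['tool_rot']).as_matrix()
    R1=np.array([[np.cos(yaw),np.sin(yaw),0],[np.sin(yaw),-np.cos(yaw),0],[0,0,-1]])
    d=R0.T@(np.array([x,y,z])-np.array(o['tcp_pos'])*1000);r=R.from_matrix(R0.T@R1).as_rotvec()
    print('row',np.round(d,1).tolist(),np.round(r,3).tolist())
E
python3 - <<'E'
from h import *
st();im,m=cam('wrist');save('w1',im)
print(w2px(m,[.4444,-.2146,.04]))
E
```

```text
1.5 [ 0.4437 -0.2165  0.1505] rotvec [[0.939, 0.345], [0.345, -0.939]] w 0.0852 F [-0.4  0.  -0.7]
[317.6410856  192.60532846]
```

View pics/w1.png

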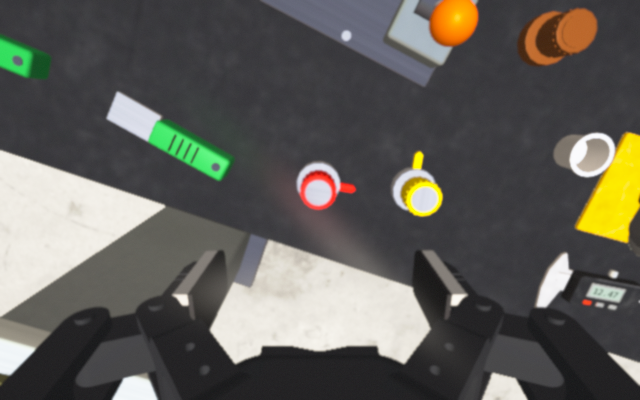

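Red holder head at (318,190), tip (355,188); yellow head (424,198), tip (419,153); this agrees with the top view.

```bash
python3 - <<'E'
from h import *
im,m=cam('wrist')
for n,h,f,t in[('r',(318,190),(318,184),(355,188)),('y',(424,198),(412,189),(419,152))]:
    a=px2w(m,*h,.04);b=px2w(m,*f,.012);c=px2w(m,*t,.006);print(n,np.round(a*1000),np.round(b*1000),np.arctan2(*(c-a)[1::-1]),np.linalg.norm((c-a)[:2]))
bl=[px2w(m,*q,.0135) for q in[(117,93),(107,119)]];hd=[px2w(m,*q,.022) for q in[(157,121),(231,157),(222,180),(149,142)]]
t=np.mean(bl,0);h=np.mean(hd,0);print('paddleB',np.round(h*1000),np.round(t*1000),np.arctan2(*(t-h)[1::-1]))
delta(444.5,-214.5,15,.354)
E
```

```text
r [ 447. -214.   40.] [ 445. -214.   12.] -1.4236801835521435 0.035338203077332805
y [ 471. -299.   40.] [ 470. -297.   12.] 0.259112202540467 0.033683353571993424
paddleB [ 437. -101.   22.] [449. -26.  14.] 1.4179474929819458
row [1.0, -1.2, 135.4] [0.0, -0.0, -0.001]
```

Emit:
move_arm(commands=[[2,-1,50,0,0,0],[2,-1,90,0,0,0],[2,-1,115,0,0,0],[2,-1,130,0,0,0],[2,-1,135,0,0,0],[2,-1,135,0,0,0],[2,-1,135,0,0,0]])

```text
clock: 2.3
tcp_pos: [0.4463, -0.2138, 0.016]
tool_rot: [0.984, 0.176, 0.001, 0.0]
force: [-0.2, -0.4, 0.4]
width: 0.0855
```

Emit:
move_arm(commands=[[0,0,0,0,0,0],[0,0,0,0,0,0],[0,0,0,0,0,0],[0,0,0,0,0,0],[0,0,0,0,0,0],[0,0,0,0,0,0],[0,0,0,0,0,0],[0,0,0,0,0,0],[0,0,-20,0,0,0],[0,0,-50,0,0,0],[0,0,-60,0,0,0],[0,0,-60,0,0,0]], hand=1, force=40)

```text
clock: 3.5
tcp_pos: [0.4467, -0.2138, 0.0763]
tool_rot: [0.984, 0.176, 0.001, 0.001]
force: [-0.8, 0.3, -2.1]
width: 0.0288
```

```bash
python3 - <<'E'
from h import *
st();im,m=cam('wrist');save('w2',im)
delta(631,0.7,80,.354+1.34); delta(631,.7,80,.354)
E
```

```text
3.5 [ 0.4467 -0.2138  0.0763] rotvec [[0.938, 0.347], [0.347, -0.938]] w 0.0288 F [-0.8  0.3 -2.1]
row [247.7, -136.7, -4.5] [0.001, -0.0, -1.339]
row [247.7, -136.7, -4.5] [0.001, -0.001, 0.001]
```

View pics/w2.png

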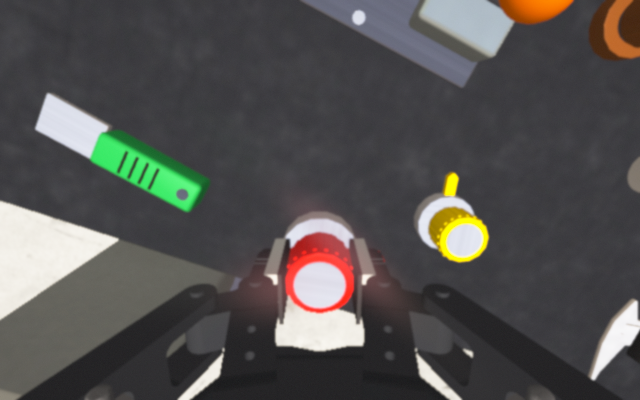

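Red is held, width 29 mm. Carrying it to the red pad.

Emit:
move_arm(commands=[[0,0,-10,0,0,0],[60,-33,-20,0,0,-0.14],[95,-52,-20,0,0,-0.28],[130,-72,-20,0,0,-0.42],[160,-89,-20,0,0,-0.56],[190,-105,-20,0,0,-0.7],[215,-119,-20,0,0,-0.84],[235,-130,-20,0,0,-0.98],[248,-137,-10,0,0,-1.12],[248,-137,-5,0,0,-1.25],[248,-137,-5,0,0,-1.34],[248,-137,-5,0,0,-1.34],[248,-137,-5,0,0,-1.34],[248,-137,-5,0,0,-1.34]])

```text
clock: 4.95
tcp_pos: [0.6307, 0.0011, 0.0801]
tool_rot: [0.663, 0.749, -0.0, -0.0]
force: [0.4, 0.7, -3.4]
width: 0.029
```

```bash
python3 - <<'E'
from h import *
o=st();print(np.round(o['qpos'],2));im,m=cam('wrist');save('w3',im)
for n,p in[('R',[.6306,.0007,.004]),('Y',[.6242,-.0785,.004])]: print(n,w2px(m,p))
E
```

```text
4.95 [0.6307 0.0011 0.0801] rotvec [[-0.122, 0.993], [0.993, 0.122]] w 0.029 F [ 0.4  0.7 -3.4]
[ 0.13  0.91 -0.38  1.65  0.49  0.67 -0.38]
R [319.23362409 207.70545422]
Y [299.17758865 300.29387912]
```

View pics/w3.png

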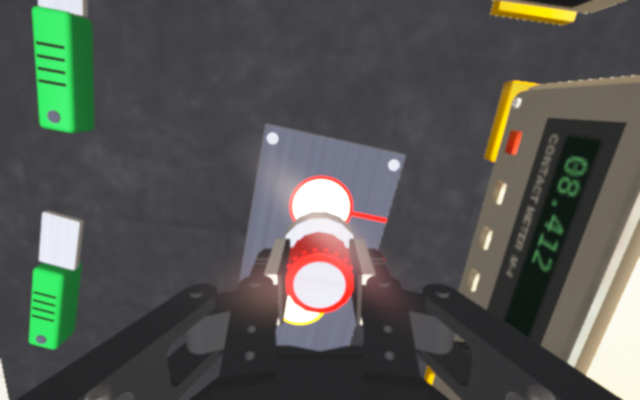

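```bash
python3 - <<'E'
from h import *
im,m=cam('wrist')
# rim of the red pad: left, right extremes and top -> fit circle of 23 mm
h=cv2.cvtColor(im,cv2.COLOR_RGB2HSV)
mk=((h[:,:,0]<8)|(h[:,:,0]>172))&(h[:,:,1]>120)&(h[:,:,2]>90)
v,u=np.nonzero(mk[160:213,270:400]);u=u+270;v=v+160
P=np.array([px2w(m,a,b,.004)[:2] for a,b in zip(u,v)])
ring=P[u<352];line=P[u>358]
from scipy.optimize import least_squares
s=least_squares(lambda q:np.hypot(*(ring-q[:2]).T)-q[2],[.63,0,.022],loss='soft_l1',f_scale=.001);print(s.x,len(ring))
v,u=np.nonzero(mk[205:228,358:392]);L=np.array([px2w(m,a+358,b+205,.004)[:2] for a,b in zip(u,v)])
c=L.mean(0);print('line mean',c,'ang',np.arctan2(*(c-s.x[:2])[::-1]),np.linalg.norm(c-s.x[:2]))
vv=np.linalg.svd(L-c)[2][0];print(np.arctan2(vv[1],vv[0]))
# check the held head: axis at grasp
print(px2w(m,320,284,.08+.025)*1000)
E
```

```text
[0.63147579 0.00198669 0.0221635 ] 232
line mean [ 0.67000696 -0.00194837] ang -0.10177387930127503 0.03873158270119524
-0.100093235530974
[6.31040365e+02 1.47571339e-01 1.05000000e+02]
```

Emit:
move_arm(commands=[[0.5,0.5,30,0,0,0],[0.5,0.5,45,0,0,0],[0.5,0.5,54,0,0,0],[0.5,0.5,57,0,0,0],[0.5,0.5,59,0,0,0],[0.5,0.5,59.5,0,0,0],[0.5,0.5,59.5,0,0,0],[0.5,0.5,59.5,0,0,0]])

```text
clock: 5.85
tcp_pos: [0.6317, 0.0018, 0.0214]
tool_rot: [0.662, 0.75, 0.0, 0.0]
force: [0.0, -0.1, -2.5]
width: 0.0285
```

Emit:
move_arm(commands=[[0,0,0,0,0,0],[0,0,0,0,0,0],[0,0,0,0,0,0],[0,0,0,0,0,0],[0,0,0,0,0,0],[0,0,0,0,0,0],[0,0,-20,0,0,0],[0,0,-50,0,0,0],[0,0,-90,0,0,0],[0,0,-110,0,0,0],[0,0,-110,0,0,0],[0,0,-110,0,0,0]], hand=-1)

```text
clock: 7.05
tcp_pos: [0.6312, 0.0016, 0.1308]
tool_rot: [0.662, 0.75, -0.0, 0.0]
force: [-0.2, 0.4, -0.5]
width: 0.0852
```

```bash
python3 - <<'E'
from h import *
st();im,m=cam('wrist');save('w4',im)
im,m=cam('top');b=cv2.resize(im[140:240,305:495],None,fx=4.2,fy=4.2,interpolation=cv2.INTER_CUBIC);save('t4',b)
delta(470.5,-299,150,.6)
E
```

```text
7.05 [0.6312 0.0016 0.1308] rotvec [[-0.124, 0.992], [0.992, 0.124]] w 0.0852 F [-0.2  0.4 -0.5]
row [-278.4, -195.8, -20.0] [-0.002, 0.002, 1.095]
```

View pics/w4.png

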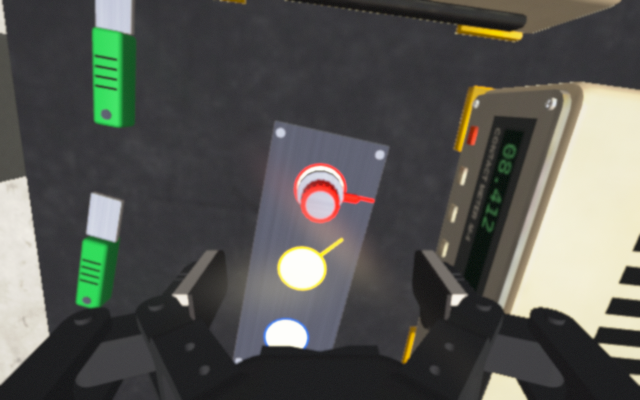

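Red stands on its pad with the pointer on the line. Next is yellow.

Emit:
move_arm(commands=[[-40,-28,-20,0,0,0.14],[-75,-53,-20,0,0,0.28],[-110,-77,-20,0,0,0.42],[-145,-102,-20,0,0,0.56],[-180,-127,-20,0,0,0.7],[-215,-151,-20,0,0,0.84],[-245,-172,-20,0,0,0.96],[-265,-186,-20,0,0,1.06],[-278,-196,-20,0,0,1.095],[-278,-196,-20,0,0,1.095],[-278,-196,-20,0,0,1.095],[-278,-196,-20,0,0,1.095]])

```text
clock: 8.35
tcp_pos: [0.4725, -0.2961, 0.1506]
tool_rot: [0.955, 0.298, 0.001, -0.001]
force: [0.5, 0.4, -0.3]
width: 0.0857
```

```bash
python3 - <<'E'
from h import *
st();im,m=cam('wrist')
p=w2px(m,[.4705,-.299,.04]);print(p)
h=cv2.cvtColor(im,cv2.COLOR_RGB2HSV);mk=(abs(h[:,:,0].astype(int)-29)<6)&(h[:,:,1]>130)&(h[:,:,2]>90)
mk[260:]=0
n,l,s,c=cv2.connectedComponentsWithStats(mk.astype(np.uint8));
for i in range(1,n):
    if s[i,4]>15: print(s[i],c[i])
x,y=int(p[0]),int(p[1]);save('w5',cv2.resize(im[y-60:y+60,x-80:x+80],None,fx=5,fy=5,interpolation=cv2.INTER_CUBIC));print(x-80,y-60)
delta(470.5,-299,16,.6)
E
```

```text
8.35 [ 0.4725 -0.2961  0.1506] rotvec [[0.823, 0.568], [0.568, -0.823]] w 0.0857 F [ 0.5  0.4 -0.3]
[321.16145727 198.18051908]
[355  17   7   7  34] [357.67647059  20.02941176]
[325 153  13  19 164] [331.39634146 161.94512195]
[304 179  37  38 510] [321.70784314 195.76078431]
[ 473  187   89   73 2940] [519.80306122 226.58639456]
241 138
row [-3.4, 1.3, 134.7] [-0.001, -0.001, 0.004]
```

View pics/w5.png

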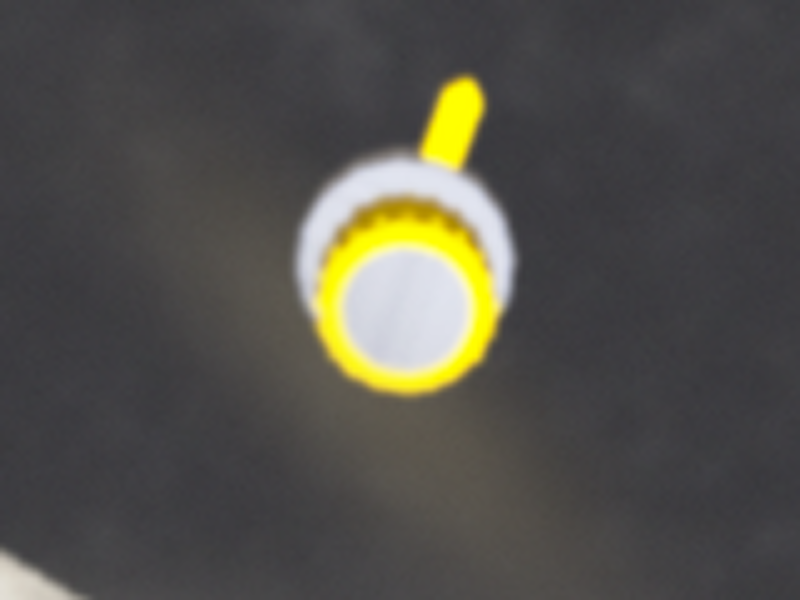

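```bash
python3 - <<'E'
from h import *
im,m=cam('wrist')
a=px2w(m,322,198.8,.04);f=px2w(m,241+405/5-.4,138+262/5-.4,.012);t=px2w(m,241+464/5-.4,138+78/5-.4,.005);b=px2w(m,241+441/5-.4,138+162/5-.4,.008);t8=px2w(m,241+464/5-.4,138+82/5-.4,.008)
print(a,f,[np.arctan2(*(q-p)[1::-1]) for p,q in[(a,t),(f,t),(b,t8)]])
E
```

```text
[ 0.47037863 -0.30010569  0.04      ] [ 0.47039318 -0.29989826  0.012     ] [np.float64(0.2936807064734501), np.float64(0.28807029373973025), np.float64(0.33597332046930595)]
```

Emit:
move_arm(commands=[[-3,1,50,0,0,0],[-3,1,90,0,0,0],[-3,1,115,0,0,0],[-3,1,130,0,0,0],[-3,1,135,0,0,0],[-3,1,135,0,0,0],[-3,1,135,0,0,0]])

```text
clock: 9.15
tcp_pos: [0.4703, -0.3012, 0.017]
tool_rot: [0.955, 0.296, 0.001, 0.001]
force: [-0.2, -0.6, 1.1]
width: 0.085
```

Emit:
move_arm(commands=[[0,0,0,0,0,0],[0,0,0,0,0,0],[0,0,0,0,0,0],[0,0,0,0,0,0],[0,0,0,0,0,0],[0,0,0,0,0,0],[0,0,0,0,0,0],[0,0,0,0,0,0],[0,0,-20,0,0,0],[0,0,-60,0,0,0],[0,0,-105,0,0,0],[0,0,-125,0,0,0],[0,0,-125,0,0,0]], hand=1, force=40)

```text
clock: 10.45
tcp_pos: [0.471, -0.3019, 0.1437]
tool_rot: [0.955, 0.295, 0.002, 0.002]
force: [-0.4, -0.3, -1.3]
width: 0.0289
```

```bash
python3 - <<'E'
from h import *
st()
c=np.array([.6312,.0016]);b=-.092
print(c+80e-3*np.array([np.sin(b),-np.cos(b)]))
delta(623.9,-78,90,.604)
E
```

```text
10.45 [ 0.471  -0.3019  0.1437] rotvec [[0.826, 0.564], [0.564, -0.826]] w 0.0289 F [-0.4 -0.3 -1.3]
[ 0.62385038 -0.07806168]
row [252.4, -98.9, 53.9] [0.006, -0.003, -0.005]
```

Emit:
move_arm(commands=[[40,-16,0,0,0,0],[80,-31,0,0,0,-0.1],[120,-47,0,0,0,-0.23],[160,-63,0,0,0,-0.37],[200,-78,10,0,0,-0.5],[235,-92,30,0,0,-0.523],[252,-99,54,0,0,-0.523],[252,-99,54,0,0,-0.523],[252,-99,54,0,0,-0.523],[252,-99,54,0,0,-0.523]])

```text
clock: 11.45
tcp_pos: [0.6207, -0.0791, 0.0868]
tool_rot: [0.847, 0.531, -0.001, 0.001]
force: [-1.2, -0.4, -1.8]
width: 0.0286
```

```bash
python3 - <<'E'
from h import *
from scipy.optimize import least_squares
o=st();im,m=cam('wrist');save('w6',im)
h=cv2.cvtColor(im,cv2.COLOR_RGB2HSV);mk=(abs(h[:,:,0].astype(int)-28)<7)&(h[:,:,1]>110)&(h[:,:,2]>90)
v,u=np.nonzero(mk)
P=np.array([px2w(m,a,b,.004)[:2] for a,b in zip(u,v)])
c0=np.array([.6239,-.078]);r=np.hypot(*(P-c0).T)
ring=P[(r<.027)&(r>.017)]
k=v>0
s=least_squares(lambda q:np.hypot(*(ring-q[:2]).T)-.0222,c0,loss='soft_l1',f_scale=.001);print(s.x,len(ring))
a=np.arctan2(*(P-s.x).T[::-1]);L=P[(r>.028)&(r<.05)&(abs(a-.81)<.3)];print(len(L));c=L.mean(0)-s.x;print(np.arctan2(c[1],c[0]),np.hypot(*c))
delta(623.6,-78.6,20.5,1.122)
E
```

```text
11.45 [ 0.6207 -0.0791  0.0868] rotvec [[0.435, 0.9], [0.9, -0.435]] w 0.0286 F [-1.2 -0.4 -1.8]
[ 0.62356202 -0.07855215] 591
178
0.8086270103153026 0.039463740123177396
row [1.7, 2.0, 66.8] [0.001, 0.001, -0.002]
```

View pics/w6.png

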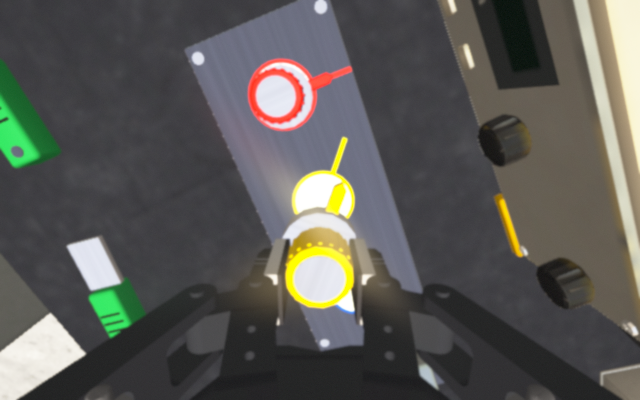

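Emit:
move_arm(commands=[[1.7,2,30,0,0,0],[1.7,2,48,0,0,0],[1.7,2,58,0,0,0],[1.7,2,63,0,0,0],[1.7,2,65,0,0,0],[1.7,2,66,0,0,0],[1.7,2,66,0,0,0],[1.7,2,66,0,0,0]])

```text
clock: 12.3
tcp_pos: [0.6245, -0.0763, 0.0215]
tool_rot: [0.847, 0.532, 0.0, 0.0]
force: [-0.6, -0.2, -1.0]
width: 0.0289
```

Emit:
move_arm(commands=[[0,0,0,0,0,0],[0,0,0,0,0,0],[0,0,0,0,0,0],[0,0,0,0,0,0],[0,0,0,0,0,0],[0,0,0,0,0,0],[0,0,-20,0,0,0],[0,0,-50,0,0,0],[0,0,-90,0,0,0],[0,0,-110,0,0,0],[0,0,-110,0,0,0],[0,0,-110,0,0,0]], hand=-1)

```text
clock: 13.5
tcp_pos: [0.6238, -0.0763, 0.1308]
tool_rot: [0.847, 0.532, 0.0, 0.0]
force: [-0.1, 0.9, -0.7]
width: 0.0853
```

```bash
python3 - <<'E'
from h import *
o=st();im,m=cam('wrist');save('w7',im);print(np.round(o['qpos'],2))
for n,z,p in[('Rpad',.044,(.6312,.0016)),('Ypad',.044,(.6236,-.0786))]: print(n,w2px(m,[*p,z]))
delta(437,-100.5,120,1.41)
E
```

```text
13.5 [ 0.6238 -0.0763  0.1308] rotvec [[0.433, 0.901], [0.901, -0.433]] w 0.0853 F [-0.1  0.9 -0.7]
[ 0.2   0.83 -0.28  1.64  0.31  0.72 -0.68]
Rpad [280.48925435 101.97302844]
Ypad [320.48082963 205.43135606]
row [-102.4, -157.3, 10.3] [-0.002, 0.001, -0.287]
```

View pics/w7.png

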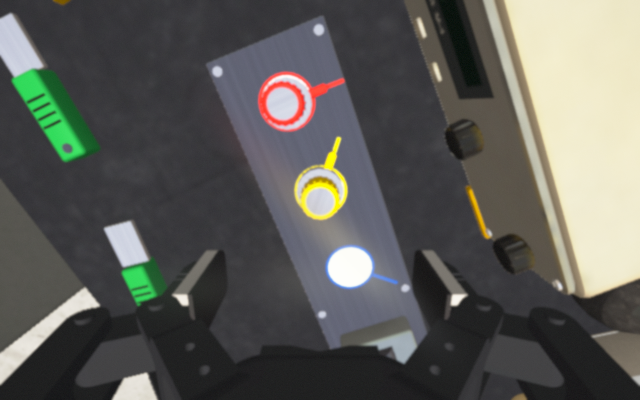

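Emit:
move_arm(commands=[[-25,-39,3,0,0,-0.1],[-50,-77,5,0,0,-0.2],[-75,-115,8,0,0,-0.287],[-95,-146,10,0,0,-0.287],[-102,-157,40,0,0,-0.287],[-102,-157,80,0,0,-0.287],[-102,-157,105,0,0,-0.287],[-102,-157,120,0,0,-0.287],[-102,-157,126,0,0,-0.287],[-102,-157,126,0,0,-0.287],[-102,-157,126,0,0,-0.287]])

```text
clock: 14.65
tcp_pos: [0.4375, -0.1008, 0.0064]
tool_rot: [0.762, 0.648, -0.003, -0.001]
force: [-0.7, -0.3, 0.6]
width: 0.0852
```

Emit:
move_arm(commands=[[0,0,0,0,0,0],[0,0,0,0,0,0],[0,0,0,0,0,0],[0,0,0,0,0,0],[0,0,0,0,0,0],[0,0,0,0,0,0],[0,0,0,0,0,0],[0,0,0,0,0,0],[0,0,0,0,0,0],[0,0,-20,0,0,0],[0,0,-50,0,0,0],[0,0,-80,0,0,0],[0,0,-80,0,0,0],[0,0,-80,0,0,0]], hand=1, force=50)

```text
clock: 16.05
tcp_pos: [0.4394, -0.1015, 0.0884]
tool_rot: [0.762, 0.647, -0.001, 0.0]
force: [0.3, -0.5, -2.5]
width: 0.0208
```

```bash
python3 - <<'E'
from h import *
st();im,m=cam('wrist');save('w8',im)
c=np.array([449.4,278.7]);u=np.array([np.cos(.053),np.sin(.053)]);n=np.array([-u[1],u[0]])
t=c+30*n-100*u;print('pre-insert left',t)
delta(*t,90,.053)
E
```

```text
16.05 [ 0.4394 -0.1015  0.0884] rotvec [[0.162, 0.987], [0.987, -0.162]] w 0.0208 F [ 0.3 -0.5 -2.5]
pre-insert left [347.95116141 303.3603558 ]
row [385.0, -154.8, -3.2] [-0.0, 0.004, 1.356]
```

View pics/w8.png

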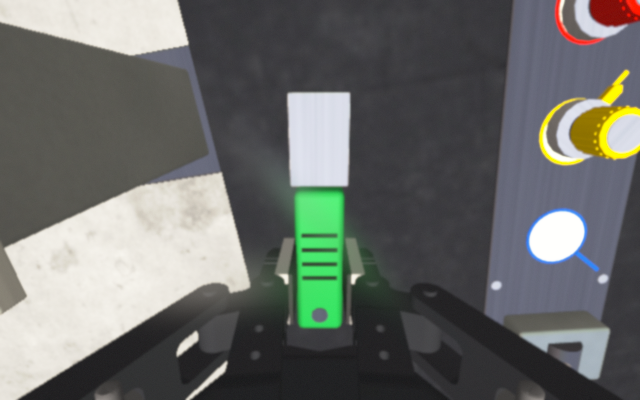

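Emit:
move_arm(commands=[[30,-12,-3,0,0,0.13],[65,-26,-3,0,0,0.27],[100,-40,-3,0,0,0.41],[135,-54,-3,0,0,0.55],[170,-68,-3,0,0,0.68],[205,-82,-3,0,0,0.8],[240,-96,-3,0,0,0.92],[275,-110,-3,0,0,1.04],[310,-125,-3,0,0,1.16],[345,-139,-3,0,0,1.27],[370,-149,-3,0,0,1.356],[385,-155,-3,0,0,1.356],[385,-155,-3,0,0,1.356],[385,-155,-3,0,0,1.356],[385,-155,-3,0,0,1.356]])

```text
clock: 17.6
tcp_pos: [0.3476, 0.3018, 0.0898]
tool_rot: [1.0, 0.026, -0.002, 0.002]
force: [0.4, -0.1, -0.9]
width: 0.0206
```

```bash
python3 - <<'E'
from h import *
o=st();print(np.round(o['qpos'],2));im,m=cam('wrist');save('w9',im)
c=np.array([449.4,278.7]);u=np.array([np.cos(.053),np.sin(.053)]);n=np.array([-u[1],u[0]])
for x,y,z in[(0,62,38),(0,-62,38),(-58,62,6),(-58,-62,6),(0,30,25),(0,-30,25)]:
    print((x,y,z),np.round(w2px(m,np.array([*(c+x*u+y*n),z])/1000),1))
E
```

```text
17.6 [0.3476 0.3018 0.0898] rotvec [[0.999, 0.052], [0.052, -0.999]] w 0.0206 F [ 0.4 -0.1 -0.9]
[-0.76  0.75 -0.09  2.17  0.25  0.24 -2.59]
(0, 62, 38) [259.5  50.9]
(0, -62, 38) [479.  51.]
(-58, 62, 6) [271.9 146.7]
(-58, -62, 6) [445.6 146.5]
(0, 30, 25) [316.4  54.3]
(0, -30, 25) [415.7  54.3]
```

View pics/w9.png

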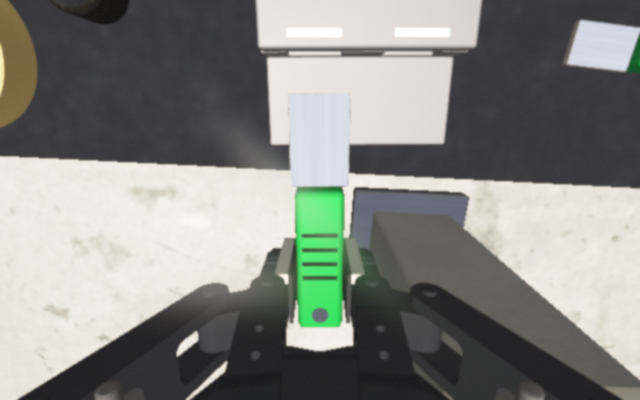

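Emit:
move_arm(commands=[[0,-1.6,30,0,0,0],[0,-1.6,55,0,0,0],[0,-1.6,70,0,0,0],[0,-1.6,74,0,0,0],[0,-1.6,74,0,0,0],[10,-1.6,74,0,0,0],[25,-1.6,74,0,0,0],[40,-1.6,74,0,0,0],[48,-1.6,74,0,0,0],[53,-1.6,74,0,0,0],[53,-1.6,74,0,0,0]])

```text
clock: 18.75
tcp_pos: [0.401, 0.3082, 0.0166]
tool_rot: [1.0, 0.026, -0.001, 0.001]
force: [-0.2, -0.7, -1.2]
width: 0.0206
```

```bash
python3 - <<'E'
from h import *
o=st();print(np.round(o['qpos'],2))
c=np.array([449.4,278.7]);u=np.array([np.cos(.053),np.sin(.053)]);n=np.array([-u[1],u[0]])
p=np.array(o['tcp_pos'])[:2]*1000-c;print('rack frame',p@u,p@n)
E
```

```text
18.75 [0.401  0.3082 0.0166] rotvec [[0.999, 0.053], [0.053, -0.999]] w 0.0206 F [-0.2 -0.7 -1.2]
[-0.71  0.91 -0.07  2.06  0.29  0.18 -2.55]
rack frame -46.73615056348014 31.974721919460826
```

Emit:
move_arm(commands=[[4,1.5,0,0,0,0],[7,1.5,0,0,0,0],[9,1.5,0,0,0,0],[11,1.5,0,0,0,0],[12,1.5,0,0,0,0],[13,1.5,0,0,0,0],[13,1.5,0,0,0,0]])

```text
clock: 19.45
tcp_pos: [0.4128, 0.3074, 0.016]
tool_rot: [1.0, 0.027, -0.002, 0.001]
force: [-0.6, -0.3, -0.6]
width: 0.0204
```

Emit:
move_arm(commands=[[1,0,0,0,0,0],[2,0,0,0,0,0],[3,0,0,0,0,0],[4,0,0,0,0,0],[4,0,0,0,0,0]])

```text
clock: 19.95
tcp_pos: [0.4129, 0.3071, 0.0157]
tool_rot: [1.0, 0.028, -0.005, 0.002]
force: [-9.2, 0.4, 1.2]
width: 0.0209
```

Emit:
move_arm(commands=[[-3,0,0,0,0,0],[-3,0,2,0,0,0],[-3,0,3.5,0,0,0],[-3,0,3.5,0,0,0]])

```text
clock: 20.35
tcp_pos: [0.4129, 0.3071, 0.0141]
tool_rot: [1.0, 0.027, -0.002, 0.001]
force: [-8.0, -1.0, 18.2]
width: 0.0205
```

Emit:
move_arm(commands=[[0,0,0,0,0,0],[0,0,0,0,0,0],[0,0,0,0,0,0],[0,0,0,0,0,0],[0,0,0,0,0,0],[0,0,-15,0,0,0],[0,0,-40,0,0,0],[0,0,-80,0,0,0],[0,0,-110,0,0,0],[0,0,-110,0,0,0],[0,0,-110,0,0,0]], hand=0)

```text
clock: 21.45
tcp_pos: [0.4149, 0.3077, 0.123]
tool_rot: [1.0, 0.027, -0.001, 0.001]
force: [-0.4, 0.3, 1.4]
width: 0.0428
```

```bash
python3 - <<'E'
from h import *
st();im,m=cam('wrist');save('w10',im)
h=cv2.cvtColor(im,cv2.COLOR_RGB2HSV);mk=((abs(h[:,:,0].astype(int)-65)<15)&(h[:,:,1]>120)&(h[:,:,2]>90)).astype(np.uint8)
n,l,s,c=cv2.connectedComponentsWithStats(mk)
for i in range(1,n):
    if s[i,4]>150: print(s[i],c[i])
delta(460.5,70.5,110,1.51)
im,m=cam('top');save('t10',im)
mk=cv2.inRange(cv2.cvtColor(im,cv2.COLOR_RGB2HSV),(45,100,90),(80,255,255));n,l,s,c=cv2.connectedComponentsWithStats(mk)
for i in range(1,n):
    if s[i,4]>60: print(s[i],c[i],px2w(m,*c[i],.022))
E
```

```text
21.45 [0.4149 0.3077 0.123 ] rotvec [[0.999, 0.054], [0.054, -0.999]] w 0.0428 F [-0.4  0.3  1.4]
[ 572  136   68   36 1855] [608.45714286 153.20808625]
[ 307  158   27   80 1638] [319.8028083  193.24358974]
row [33.4, 238.9, 12.6] [-0.001, 0.005, -1.456]
[292 218  25   9 202] [303.82673267 222.06435644] [0.46103123 0.07035845 0.022     ]
[219 241   9  10  75] [223.05333333 245.78666667] [0.39177687 0.30501388 0.022     ]
```

View pics/w10.png

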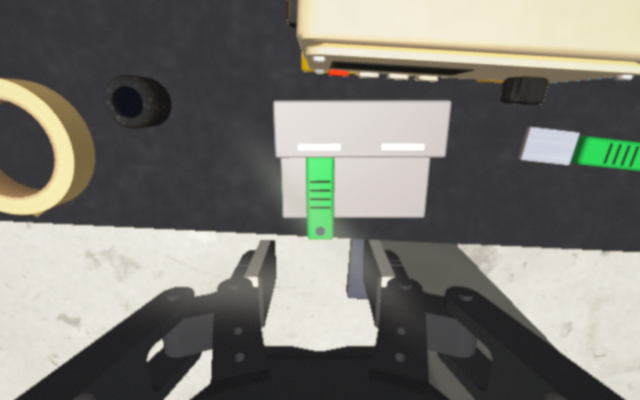

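Paddle is home in the left slot, handle against the block at (320,157). Next is paddle A.

Emit:
move_arm(commands=[[0,20,10,0,0,-0.14],[5,45,10,0,0,-0.28],[10,70,10,0,0,-0.42],[14,97,10,0,0,-0.56],[18,124,10,0,0,-0.7],[22,150,10,0,0,-0.84],[26,176,10,0,0,-0.98],[29,202,10,0,0,-1.12],[32,226,10,0,0,-1.26],[33,239,20,0,0,-1.4],[33,239,55,0,0,-1.456],[33,239,90,0,0,-1.456],[33,239,108,0,0,-1.456],[33,239,117,0,0,-1.456],[33,239,117,0,0,-1.456],[33,239,117,0,0,-1.456]], hand=-1)

```text
clock: 23.15
tcp_pos: [0.4593, 0.0706, 0.0053]
tool_rot: [0.728, 0.685, -0.003, -0.001]
force: [0.1, 0.5, 0.6]
width: 0.085
```

Emit:
move_arm(commands=[[0,0,0,0,0,0],[0,0,0,0,0,0],[0,0,0,0,0,0],[0,0,0,0,0,0],[0,0,0,0,0,0],[0,0,0,0,0,0],[0,0,0,0,0,0],[0,0,0,0,0,0],[0,0,0,0,0,0],[0,0,-20,0,0,0],[0,0,-50,0,0,0],[0,0,-85,0,0,0],[0,0,-85,0,0,0],[0,0,-85,0,0,0]], hand=1, force=50)

```text
clock: 24.55
tcp_pos: [0.4606, 0.0704, 0.0912]
tool_rot: [0.729, 0.685, -0.001, -0.0]
force: [0.4, 0.2, -1.7]
width: 0.021
```

```bash
python3 - <<'E'
from h import *
st()
c=np.array([449.4,278.7]);u=np.array([np.cos(.053),np.sin(.053)]);n=np.array([-u[1],u[0]])
t=c-30*n-100*u;print('pre-insert right',t)
delta(*t,95,.053)
E
```

```text
24.55 [0.4606 0.0704 0.0912] rotvec [[0.062, 0.998], [0.998, -0.062]] w 0.021 F [ 0.4  0.2 -1.7]
pre-insert right [351.12967285 243.44460607]
row [166.0, -119.9, -3.9] [-0.0, 0.003, 1.456]
```

Emit:
move_arm(commands=[[0,-20,-10,0,0,0.14],[10,-40,-10,0,0,0.28],[25,-58,-10,0,0,0.42],[45,-75,-10,0,0,0.56],[65,-88,-10,0,0,0.7],[85,-98,-10,0,0,0.84],[105,-107,-10,0,0,0.98],[125,-113,-10,0,0,1.12],[145,-118,-10,0,0,1.26],[160,-120,-5,0,0,1.4],[166,-120,-4,0,0,1.456],[166,-120,-4,0,0,1.456],[166,-120,-4,0,0,1.456],[166,-120,-4,0,0,1.456]])

```text
clock: 25.95
tcp_pos: [0.3504, 0.2426, 0.0946]
tool_rot: [1.0, 0.027, -0.002, 0.002]
force: [-0.0, 0.0, -0.3]
width: 0.0208
```

```bash
python3 - <<'E'
from h import *
o=st();print(np.round(o['qpos'],2));im,m=cam('wrist');save('w11',im)
delta(351.1,243.4,90,.053)
h=cv2.cvtColor(im,cv2.COLOR_RGB2HSV);mk=((h[:,:,1]<40)&(h[:,:,2]>240)).astype(np.uint8);mk[100:]=0
n,l,s,c=cv2.connectedComponentsWithStats(mk)
for i in range(1,n):
    if s[i,4]>60: print(s[i],c[i],px2w(m,*c[i],.038)*1000)
E
```

```text
25.95 [0.3504 0.2426 0.0946] rotvec [[0.999, 0.054], [0.054, -0.999]] w 0.0208 F [-0.   0.  -0.3]
[-0.66  0.72 -0.08  2.26  0.32  0.17 -2.56]
row [0.7, -0.6, 4.7] [0.003, 0.004, 0.001]
[183  29  55   9 487] [210.21971253  32.97946612] [457.32919376 310.51801082  38.        ]
[289  28  55  11 562] [316.22775801  32.70818505] [460.71715262 250.27990049  38.        ]
```

Emit:
move_arm(commands=[[0,-1.5,30,0,0,0],[0,-1.5,58,0,0,0],[0,-1.5,74,0,0,0],[0,-1.5,79,0,0,0],[0,-1.5,79,0,0,0],[10,-1.5,79,0,0,0],[25,-1.5,79,0,0,0],[40,-1.5,79,0,0,0],[48,-1.5,79,0,0,0],[53,-1.5,79,0,0,0],[53,-1.5,79,0,0,0]])

```text
clock: 27.1
tcp_pos: [0.4049, 0.2481, 0.016]
tool_rot: [1.0, 0.026, -0.001, 0.0]
force: [-0.4, -0.2, -1.7]
width: 0.0208
```

```bash
python3 - <<'E'
from h import *
o=st()
u=np.array([np.cos(.053),np.sin(.053)]);n=np.array([-u[1],u[0]])
p=np.array(o['tcp_pos'])[:2]*1000;print('lat',(p-[460.7,250.3])@n, 'vs home of 1st',(p-[412.9,307.1])@u+0, (p-[412.9,307.1])@n)
E
```

```text
27.1 [0.4049 0.2481 0.016 ] rotvec [[0.999, 0.052], [0.052, -0.999]] w 0.0208 F [-0.4 -0.2 -1.7]
lat 0.747915392079523 vs home of 1st -11.16295128606278 -58.50454179344715
```

Emit:
move_arm(commands=[[4,0.5,0,0,0,0],[8,0.5,0,0,0,0],[10,0.5,0,0,0,0],[11,0.5,0,0,0,0],[12,0.5,0,0,0,0],[13,0.5,0,0,0,0],[14,0.5,0,0,0,0],[14,0.5,0,0,0,0]])

```text
clock: 27.9
tcp_pos: [0.4168, 0.2481, 0.0156]
tool_rot: [1.0, 0.027, -0.002, 0.001]
force: [-0.4, 0.1, -1.2]
width: 0.0207
```

Emit:
move_arm(commands=[[1,0,0,0,0,0],[2,0,0,0,0,0],[3,0,0,0,0,0],[4,0,0,0,0,0],[4,0,0,0,0,0]])

```text
clock: 28.4
tcp_pos: [0.4169, 0.2478, 0.0153]
tool_rot: [1.0, 0.028, -0.005, 0.002]
force: [-8.9, -0.0, 1.6]
width: 0.0212
```

Contact with the block. Lowering and releasing.

Emit:
move_arm(commands=[[-3,0,0,0,0,0],[-3,0,2,0,0,0],[-3,0,3,0,0,0],[-3,0,3,0,0,0]])

```text
clock: 28.8
tcp_pos: [0.4169, 0.2478, 0.0125]
tool_rot: [1.0, 0.027, -0.003, 0.002]
force: [-5.3, 0.5, 0.0]
width: 0.0209
```

Emit:
move_arm(commands=[[0,0,0,0,0,0],[0,0,0,0,0,0],[0,0,0,0,0,0],[0,0,0,0,0,0],[0,0,0,0,0,0],[0,0,-15,0,0,0],[0,0,-40,0,0,0],[0,0,-80,0,0,0],[0,0,-120,0,0,0],[0,0,-120,0,0,0],[0,0,-120,0,0,0]], hand=0)

```text
clock: 29.9
tcp_pos: [0.4192, 0.2485, 0.1335]
tool_rot: [1.0, 0.027, -0.001, 0.0]
force: [-0.0, 0.3, -0.7]
width: 0.0424
```

```bash
python3 - <<'E'
from h import *
st();im,m=cam('wrist');t,mt=cam('top')
a=im[90:250,240:400];a=cv2.resize(a,(400,400),interpolation=cv2.INTER_CUBIC)
b=cv2.resize(t[140:200,305:425],(800,400),interpolation=cv2.INTER_CUBIC)[:, :]
c=cv2.resize(t[205:255,380:480],(400,200),interpolation=cv2.INTER_CUBIC)
o=np.zeros((600,800,3),np.uint8);b=cv2.resize(t[145:195,305:395],(576,320),interpolation=cv2.INTER_CUBIC)
o[:320,:576]=b;o[320:,:280]=cv2.resize(a,(280,280));save('chk',o)
h=cv2.cvtColor(im,cv2.COLOR_RGB2HSV);mk=((abs(h[:,:,0].astype(int)-65)<15)&(h[:,:,1]>120)&(h[:,:,2]>90)).astype(np.uint8)
n,l,s,cc=cv2.connectedComponentsWithStats(mk)
for i in range(1,n):
    if s[i,4]>150: print(s[i],cc[i])
# expected projections in top crop (scale 6.4)
for nm,p in[('R head',(.6312,.0016,.044)),('Y head',(.6236,-.0786,.044)),('knob',(.5822,-.2493,.087))]:
    q=w2px(mt,p);print(nm,q,(q-[305,145]+.5)*6.4)
delta(560,-150,180,.053)
E
```

```text
29.9 [0.4192 0.2485 0.1335] rotvec [[0.999, 0.053], [0.053, -0.999]] w 0.0424 F [-0.   0.3 -0.7]
[ 308  157   25   78 1628] [320.2972973  192.91400491]
[ 233  158   32   77 1895] [248.38522427 196.34775726]
R head [327.39127336 163.33444512] [146.50414953 120.54044879]
Y head [354.93631365 165.9187517 ] [322.79240739 137.08001087]
knob [416.77077523 177.95236497] [718.53296145 214.09513582]
row [120.1, 405.1, -47.3] [0.003, 0.005, 0.001]
```

View pics/chk.png

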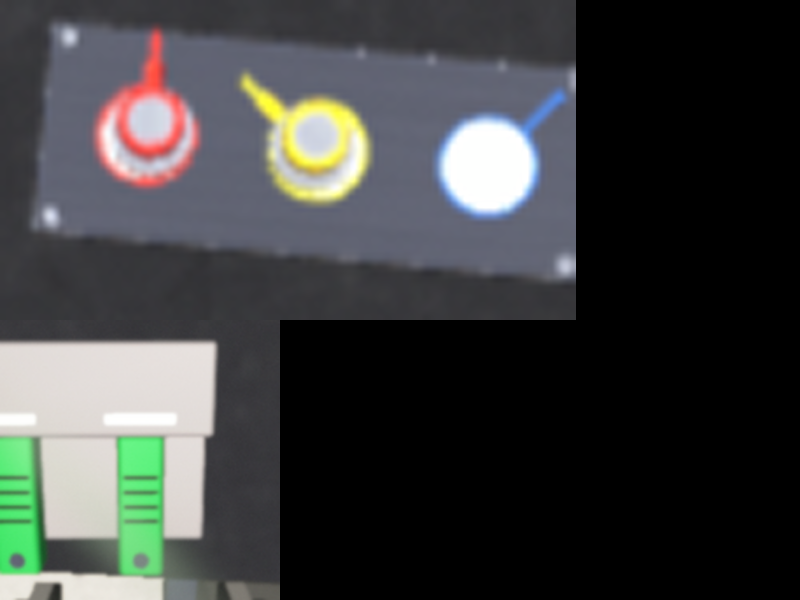

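Both paddles are home (right-slot handle against the block), and both holders sit on their pads with pointers on their lines. Going to a point in front of the lever with the fingers shut.

```bash
python3 - <<'E'
from h import *
delta(537,-244,200,-.092)
E
```

```text
row [92.0, 497.8, -66.9] [0.003, 0.004, 0.146]
```

Emit:
move_arm(commands=[[10,20,-67,0,0,0],[20,60,-67,0,0,0.05],[28,105,-67,0,0,0.1],[36,150,-67,0,0,0.146],[44,195,-67,0,0,0.146],[52,240,-67,0,0,0.146],[60,285,-67,0,0,0.146],[68,330,-67,0,0,0.146],[76,375,-67,0,0,0.146],[84,420,-67,0,0,0.146],[90,460,-67,0,0,0.146],[92,490,-67,0,0,0.146],[92,498,-67,0,0,0.146],[92,498,-67,0,0,0.146],[92,498,-67,0,0,0.146],[92,498,-67,0,0,0.146]], hand=1)

```text
clock: 31.6
tcp_pos: [0.5375, -0.2412, 0.2]
tool_rot: [0.999, -0.044, -0.002, 0.0]
force: [0.8, -0.8, -0.8]
width: 0.0001
```

```bash
cat > chk.py <<'E'
from h import *
st();t,m=cam('top');h=cv2.cvtColor(t,cv2.COLOR_RGB2HSV)
for n,lo,hi in[('red',(0,130,100),(4,255,255)),('yel',(24,110,100),(34,255,255)),('org',(5,180,150),(15,255,255)),('grn',(45,100,90),(80,255,255))]:
    k=cv2.inRange(h,lo,hi);N,l,s,c=cv2.connectedComponentsWithStats(k)
    for i in range(1,N):
        if s[i,4]>25 and 200<c[i][0]<480 and 140<c[i][1]<255: print(n,s[i],np.round(c[i],1))
save('t_'+str(round(robot.get_obs()['clock'])),t)
E
python3 chk.py; python3 - <<'E'
from h import *
im,m=cam('wrist');save('w12',im)
mk=cv2.inRange(cv2.cvtColor(im,cv2.COLOR_RGB2HSV),(5,180,150),(15,255,255));N,l,s,c=cv2.connectedComponentsWithStats(mk)
for i in range(1,N):
    if s[i,4]>80: print(s[i],c[i],px2w(m,*c[i],.088))
delta(537,-244,72,-.092)
E
```

```text
31.6 [ 0.5375 -0.2412  0.2   ] rotvec [[0.996, -0.089], [-0.089, -0.996]] w 0.0001 F [ 0.8 -0.8 -0.8]
red [324 150   9  19  38] [327.6 160.4]
yel [343 157  19  15  73] [352.3 164.1]
grn [219 227   9  24 182] [222.8 238.5]
grn [239 226   9  24 176] [243.1 237.9]
[419  59  31  37 396] [436.41161616  75.30808081] [ 0.62173587 -0.33764951  0.088     ]
[307 126  31  32 233] [322.54077253 143.06437768] [ 0.57872285 -0.24765516  0.088     ]
row [-0.0, 2.0, 128.4] [0.002, 0.003, 0.003]
```

Holders unchanged; knob confirmed at (579,-248) mm. Descending in front of it and pushing.

Emit:
move_arm(commands=[[0,2,45,0,0,0],[0,2,90,0,0,0],[0,2,115,0,0,0],[0,2,128,0,0,0],[0,2,128,0,0,0],[10,2,128,0,0,0],[20,2,128,0,0,0],[28,2,128,0,0,0],[36,2,128,0,0,0],[44,2,128,0,0,0],[52,2,128,0,0,0],[60,2,128,0,0,0],[66,2,128,0,0,0],[70,2,128,0,0,0],[73,2,128,0,0,0],[76,2,128,0,0,0],[78,2,128,0,0,0],[78,2,128,0,0,0]])

```text
clock: 33.5
tcp_pos: [0.6148, -0.2531, 0.0721]
tool_rot: [0.999, -0.046, -0.001, 0.001]
force: [-1.0, 0.6, -0.2]
width: 0.0001
```

Emit:
move_arm(commands=[[2,0,0,0,0,0],[4,0,0,0,0,0],[6,0,0,0,0,0],[7,0,0,0,0,0],[8,0,0,0,0,0],[8,0,0,0,0,0]])

```text
clock: 34.1
tcp_pos: [0.6179, -0.2535, 0.0718]
tool_rot: [0.999, -0.046, -0.006, 0.001]
force: [-10.6, 2.3, 7.1]
width: -0.0
```

The lever is at its stop (10 N). Backing off, rising and checking.

Emit:
move_arm(commands=[[-10,0,0,0,0,0],[-40,0,0,0,0,0],[-75,0,-20,0,0,0],[-100,0,-60,0,0,0],[-130,30,-110,0,0,0],[-150,70,-150,0,0,0],[-150,115,-150,0,0,0],[-150,160,-150,0,0,0],[-150,160,-150,0,0,0],[-150,160,-150,0,0,0]])

```text
clock: 35.1
tcp_pos: [0.4584, -0.4019, 0.2231]
tool_rot: [0.999, -0.049, -0.001, 0.002]
force: [0.2, 0.5, -0.9]
width: -0.0003
```

```bash
python3 chk.py; python3 - <<'E'
from h import *
t,m=cam('top');a=cv2.resize(t[140:200,305:455],(800,320),interpolation=cv2.INTER_CUBIC);b=cv2.resize(t[190:255,200:330],(560,280),interpolation=cv2.INTER_CUBIC)
o=np.zeros((600,800,3),np.uint8);o[:320]=a;o[320:,:560]=b;save('fin',o)
mk=cv2.inRange(cv2.cvtColor(t,cv2.COLOR_RGB2HSV),(5,180,150),(15,255,255));N,l,s,c=cv2.connectedComponentsWithStats(mk)
for i in range(1,N):
    if s[i,4]>15: print(s[i],c[i],px2w(m,*c[i],.088))
E
```

```text
35.1 [ 0.4584 -0.4019  0.2231] rotvec [[0.995, -0.097], [-0.097, -0.995]] w -0.0003 F [ 0.2  0.5 -0.9]
red [324 150   9  19  43] [328.1 160.4]
yel [343 157  19  15  76] [352.3 164.1]
org [414 153   9   9  33] [417.6 157.1]
grn [219 227   9  24 181] [222.8 238.5]
grn [239 226   9  24 175] [243.1 237.8]
[414 153   9   9  33] [417.60606061 157.06060606] [ 0.64144731 -0.25251545  0.088     ]
```

View pics/fin.png

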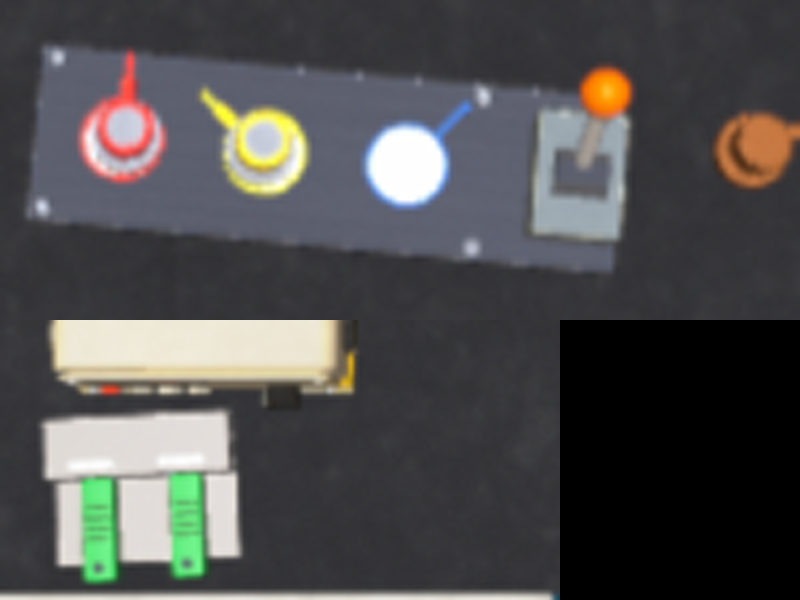

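The final view shows the lever knob at (606,92), 33 mm past the pivot and so at its far stop. Both holders are on their pads with pointers on the lines, and both paddles are against the block.

```bash
python3 -c "
from cell import robot
print(robot.sign_off())"
```

```text
the job is handed in; nothing more can be done
None
```

I loaded the set, swung the lever over and handed the job in at about 35 s on the robot's clock. `sign_off` gave no verdict.

- **Holders:** only red and yellow were present. Both stand upright on their own pads with their pointers along the lines. The last views put red about 2 mm and yellow 2–3 mm off centre, against the 6 mm limit. I left both there, and neither was knocked aside.
- **Paddles:** each one was pushed into its slot until the handle met the block, at about 9 N. Both lie flat on the deck, in line with their slots.
- **Lever:** pushed last, until it met its stop at about 10 N. The knob was then measured 33 mm beyond the pivot, which is the full swing.
- **Left alone:** the robot went nowhere near the loupe, the sample cup or the brown look-alike. I did not measure the loupe or cup again at the end. The arm was clear of everything when I handed in.

The top and wrist cameras disagreed by 1–2 mm on the pad and holder positions, which is within the stated calibration.

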